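# Count along the jar rack and push the jar into the third gap

## Task

Nothing is gripped or lifted in this job. Start at the tall end board of the small plywood jar rack and run a fingertip along the rail at its back to count the gaps, flicking over the first and then the second springy tab away from the tall board, and stop at the third gap without flicking the third tab. Then, with the fingertips, gently push the small paint jar that stands in front of the rack across the desk into that third gap (counted from the tall board) until it rests against the back board, upright, and leave the other things where they are.

Things in the scene. Friction and masses are not known exactly. Their poses are not given: they have to be found in the camera images.
- rack: Fixed plywood jar rack, four gaps in a row, no floor, open towards the robot. Origin on the desk, midway along, on the line of seated jar centres. x into the rack, y left along it, z up. Dividers at y = -54, 0, +54 mm: 6 mm thick, 30 tall, x = -12 (round nose) to +18 mm, where the back board begins. Gap centres y = +81, +27, -27, -81 mm; clear widths 51, 48, 48, 51 mm (end plates at y = +-111).
- rail (a point): Middle of the rail along the top of the back board: x = 22, y = 0, z = 38 mm in the rack's frame. The back board and rail run the whole length of the rack (222 mm, along y), x = 18 to 26 mm. A springy steel tab stands on the rail behind each of the three dividers.
- end_board: The tall end plate of the rack, fixed: 62 mm tall, 6 mm thick (8 at the top edge), from 12 mm in front of its origin to 26 mm behind. Origin at its underside, at y = +111 or -111 mm of the rack, x = 0. Gaps are counted from it: the first gap is right beside it.
- end_low: The low end plate (30 mm tall), like the tall one otherwise, at the other end of the rack.
- tab_left (a joint): Thin steel tab on the rail at rack y = +54 mm: 13 mm wide in x, 2.5 thick, from its hinge at z = 38 up to z = 61 mm. Hinge along the rack's x, rad: 0 upright, positive = top tips to the rack's -y, negative to +y, up to 1.45. A light spring (0.03 N m/rad) rights it. A fingertip run along the rail 8 to 15 mm below the tab's top tips it well over and passes; over 0.25 counts as flicked.
- tab_mid (a joint): The same kind of tab at y = 0 of the rack.
- tab_right (a joint): The same kind of tab at y = -54 mm of the rack.
- jar: Small round paint jar with dark screw lid, 36 mm across, 44 tall, about 35 g, closed, loose on the desk in front of the rack, the only loose jar there. Origin: centre of its underside. Slides when pushed low down. Seated against the back board in a gap, its centre is at rack x = 0 and its front sticks out 6 mm before the divider noses.
- tape: Bystander: small roll of masking tape lying flat, 68 mm across, 11 mm high, left of the jar. Origin: centre of the underside.
- part: Bystander: small plastic model part, 18x42x11 mm, right of the jar. Origin: centre of the underside.
- dropper: Bystander: dropper bottle, 29 mm across, 88 mm tall, standing beside the left end of the rack. Origin: centre of the underside.
Mind the look-alikes: they are no part of the job. Leave any blue look-alike of the jar alone.

How it is judged:
On the way, in this order (a step that is already met when the one before it is completed fails the run):
1. the tab next to the tall end board is flicked away from that board (((y of end_board in the frame of rack above 0 m and value of joint tab_left above 0.25 rad) or (y of end_board in the frame of rack below 0 m and value of joint tab_right below -0.25 rad))).
2. then the middle tab is flicked, away from the tall board (((y of end_board in the frame of rack above 0 m and value of joint tab_mid above 0.25 rad) or (y of end_board in the frame of rack below 0 m and value of joint tab_mid below -0.25 rad))).
3. then the jar is pushed into the third gap from the tall board, against the back (((y of end_board in the frame of rack above 0 m and y of jar in the frame of rack between -0.035 and -0.019 m) or (y of end_board in the frame of rack below 0 m and y of jar in the frame of rack between 0.019 and 0.035 m)) and x of jar in the frame of rack above -0.006 m and angle between jar's own z axis and vertical below 0.1 rad and height (world z) of jar below 0.005 m), for 0.2 s.
At the end, for the whole second after the job is handed in: The jar stands upright (within 0.1 rad), at rest on the desk, in the third gap from the tall end board (centre within 8 mm of the gap's centre line), at most 6 mm from fully seated against the back board; all tabs have sprung back (all of step 3 and linear speed of jar below 0.01 m/s and value of joint tab_left between -0.1 and 0.1 rad and value of joint tab_mid between -0.1 and 0.1 rad and value of joint tab_right between -0.1 and 0.1 rad); the robot touches nothing.
It fails at once if the third tab from the tall board is flicked (over 0.25 rad) ((y of end_board in the frame of rack above 0 m and (value of joint tab_right above 0.25 rad or value of joint tab_right below -0.25 rad)) or (y of end_board in the frame of rack below 0 m and (value of joint tab_left above 0.25 rad or value of joint tab_left below -0.25 rad))).
It fails at once if the jar is lifted off the desk (6 mm) (height (world z) of jar above 0.006 m).
It fails at once if the jar is tipped (over 0.4 rad) (angle between jar's own z axis and vertical above 0.4 rad).
It fails at once if the jar is squeezed or rammed (over 20 N) (contact force between the fingers and jar above 20 N).
It fails at once if a bystander (tape roll, model part, dropper bottle) is moved over 20 mm (distance of any of tape, part, dropper from where it was at the start of the episode above 0.02 m).
It also fails if it takes over 64 s, if anything falls off the work surface, if the arm or the gripper's body presses on something with over 40 N, if the wrist force passes 120 N, or if a joint passes its speed limit or range.

## Robot

A 7-joint arm with a two-finger parallel gripper is mounted at the origin on a cart in front of the work surface, level with it; the furniture and walls round the work are solid. World frame = base frame: x ahead of the robot, y to its left, z up, the work surface at z = 0. Lengths are in m, angles in rad, forces in N, time in s.
With the tool pointing down it reaches from about 0.4 to 0.875 m from the base axis. Payload 6.5 kg.
Tool frame: the origin (TCP) lies on the mounting face of the last link; the fingertips stand 173 mm ahead of it and the grasp point (between the pads) lies pinch_z ahead of it (pinch_z is the distance from the TCP to the grasp point, in m); z points along the fingers, y is the direction in which the jaws open and shut (so a half turn about z gives the same grasp; the last joint's range is limited). The gripper opens to 85 mm and grips with 20 to 120 N. Pads are 22 mm wide; open, the fingers measure 114 mm over their backs; the gripper's body (76 mm by 85 mm) begins 54 mm behind the grasp point. The pads swing forward as they close: fully open they stand 13 mm farther back than shut.
Start: joints at [-1.398, 0.536, -0.004, 1.538, 0.003, 1.067, -0.071], TCP at [0.154, 0.632, 0.405] pointing down, gripper open.
Joint ranges: [-2.7, 2.7], [-0.37, 2.16], [-1.27, 1.26], [0.24, 2.4], [-1.31, 4.45], [0.19, 1.91], [-2.76, 2.76]. Speed limits (rad/s): [2.39, 2.39, 3.14, 3.14, 3.14, 3.14, 3.14].

## Interface

Orientations are given as a 3x3 rotation matrix whose columns are the frame's x, y, z axes.
In Python, from rig import * gives the robot as it stands.
- The arm moves only by the tool step_arm, never from a script. Its argument "motion" is a list of rows, each a list of 3 entries, a list of its own where there are three numbers: the turn, a rotation vector about the tool's x, y, z in degrees, then the shift along the tool's x, y, z in cm, then the opening, from 0 (shut) to 1 (fully open). A call has 1 to 12 rows; each row is the pose to reach, as a shift and turn from the pose commanded when the call began, along the tool's axes at that moment; what a row does not reach only later rows make up. A row lasts 1/12 s, in which the tool goes at most 41.7 mm and 7.16 degrees, less where a joint would pass 70% of its speed; a pose out of reach is approached as far as the arm can. A call with a gripper value outside its range is refused whole. The fingers move at their own pace and stop on an object; "squeeze" is the grip in N (left out, the last holds). Time passes only in rows, so rows that repeat a pose let the fingers close. It gives the time, the measured TCP pose, the force and the opening at its end, in the units of the state.
- observe(): the state, without advancing time (a new reading comes with each control period).
- capture(name): name is "scene" or "top"; returns the picture (400x640x3 uint8, blue, green, red); there is no depth.
- get_calibration(name): a dict with "fov_y" (degrees; the focal length in pixels is half the picture's height over the tangent of half this angle, whatever the lens; pixels are square), "cx", "cy" (the principal point, pixels), "dist" ([k1, k2, p1, p2, k3] as OpenCV has them; the pictures are not rectified), "eye" and "rotation" of the camera in the world. Camera axes: x right, y up, looking along -z (the intrinsics and any distortion apply to the point x, -y, -z); pixel columns grow to the right and rows downward; lengths in m; the calibration is good to about 2 mm. A picture is of the moment at which its call begins. get_calibration takes no time and is no camera call.
- close_job(): hands the job in, once; it reports no verdict.
The state is a dict: "clock": time; "joints": joint angles; "dq": joint speeds; "joint_efforts": joint torques, N m; "tcp_pos": TCP position; "tcp_rot": TCP orientation; "wrist_force": force on the tool from outside, world axes, zero at the start; "moment": the same for the moment, N m; "opening": finger opening in m.
Only numpy, scipy, OpenCV 4.12 (cv2) and the standard library are available. Lean on these libraries where they do the work, as an engineer would, in place of code of your own. Each camera call takes 0.05 s, during which the arm holds its last target.

## Working session

There is one attempt and no reset: what is moved stays moved. The work goes in short steps, Python scripts to look and compute and a tool call to move; the robot and the scene stay as the last step left them, time stands still between calls to the robot, and variables do not carry over. Pictures are saved under pics/ and viewed, and the job is handed in when it is done.

Besides the shell and the picture viewer there is one more tool, called after "Request:" by a JSON object that holds its "op" and its "data", one argument or row to a line. step_arm: Moves the arm, as the interface text tells. Its arguments: {"type":"object","properties":{"motion":{"type":"array"},"squeeze":{"type":"number"}},"required":["motion"]}

```bash
ls; mkdir -p pics; python3 - <<'E'
from rig import *
import cv2
print(observe())
for n in ("scene","top"):
    cv2.imwrite(f"pics/{n}0.png",capture(n)); print(n,get_calibration(n))
E
```

```text
pics
{'clock': 0.0, 'joints': array([-1.39819876,  0.5371753 , -0.00440135,  1.53891243,  0.00255792,
        1.06731106, -0.07117763]), 'dq': array([ 1.12194456e-03, -4.36150150e-04,  1.41329417e-03, -7.71269743e-04,
       -5.65632713e-04, -3.52057578e-05,  1.16367011e-03]), 'joint_efforts': array([-2.48764845e-04, -5.83406532e+01,  1.04856949e+00, -2.59102643e+01,
        1.23545420e-02,  9.77957068e-03,  2.63250934e-05]), 'tcp_pos': array([0.15367594, 0.63121399, 0.40379193]), 'tcp_rot': array([[-9.71633051e-01,  2.36493373e-01, -3.14053403e-04],
       [ 2.36493554e-01,  9.71631440e-01, -1.77291956e-03],
       [-1.14139568e-04, -1.79689885e-03, -9.99998379e-01]]), 'wrist_force': array([-0.18185219,  0.25486467,  0.47608229]), 'moment': array([-0.03223572, -0.01573082,  0.02183365]), 'opening': 0.0852132286154039}
scene {'fov_y': 50.84734522667027, 'cx': 320.27508978421986, 'cy': 197.12755914147996, 'dist': array([-0.11461008,  0.        ,  0.        ,  0.        ,  0.        ]), 'eye': array([ 0.21981892, -0.49134153,  0.53430732]), 'rotation': array([[ 0.89565203,  0.27210849, -0.35180166],
       [-0.44429355,  0.5113634 , -0.73560228],
       [-0.02026513,  0.81514688,  0.57889972]])}
top {'fov_y': 47.7731393770224, 'cx': 323.7506583430041, 'cy': 202.88604186289894, 'dist': array([-0.02313858,  0.        ,  0.        ,  0.        ,  0.        ]), 'eye': array([0.44614936, 0.11271666, 0.92072904]), 'rotation': array([[-0.00574944,  0.99376239, -0.11136994],
       [-0.99972358, -0.00825116, -0.02201527],
       [-0.02279688,  0.11121258,  0.99353513]])}
```

View pics/scene0.png

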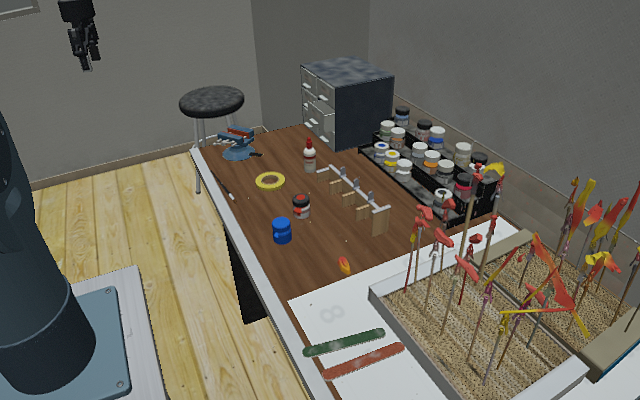

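View pics/top0.png

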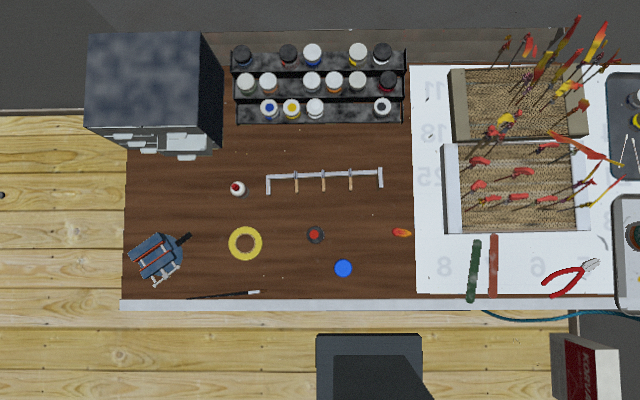

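```bash
python3 - <<'E'
import cv2
a=cv2.imread("pics/top0.png")[155:285,215:425]; cv2.imwrite("pics/tc.png",cv2.resize(a,None,fx=3.8,fy=3.8,interpolation=cv2.INTER_CUBIC))
a=cv2.imread("pics/scene0.png")[130:280,240:410]; cv2.imwrite("pics/sc.png",cv2.resize(a,None,fx=4,fy=4,interpolation=cv2.INTER_CUBIC))
E
```

```text
(no output)
```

View pics/tc.png

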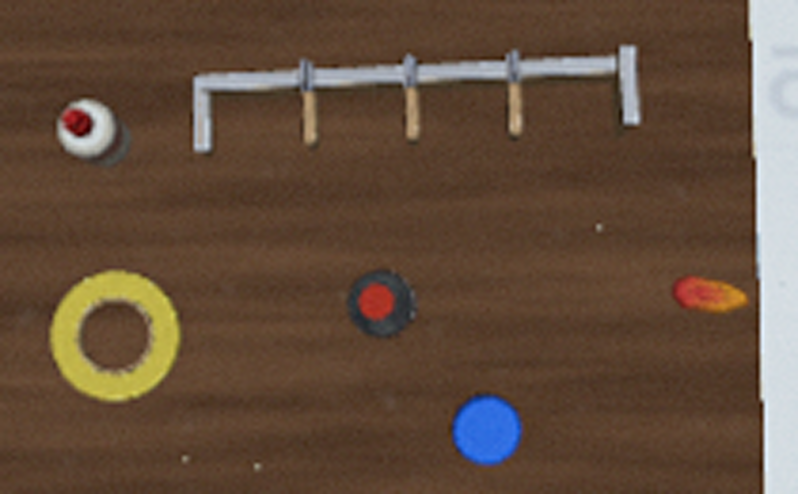

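View pics/sc.png

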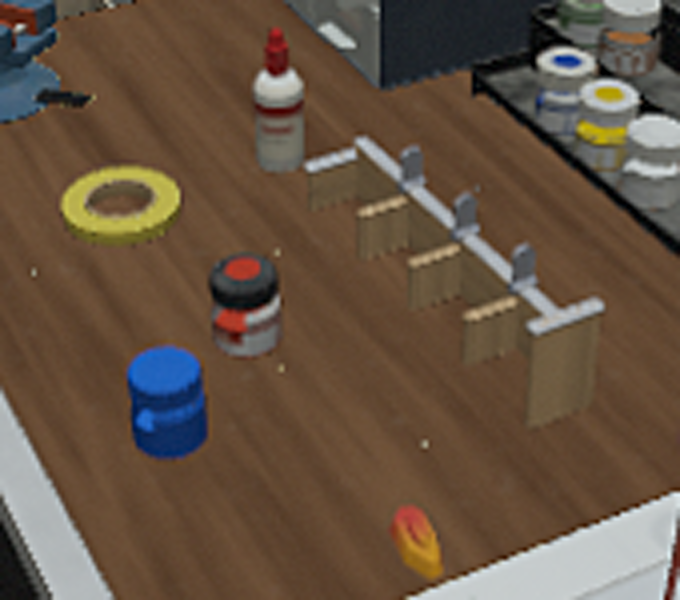

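```bash
cat > h.py <<'E'
from rig import *
import numpy as np, cv2
from scipy.optimize import least_squares
def cam(n):
    c=get_calibration(n); f=200/np.tan(np.radians(c['fov_y']/2))
    K=np.array([[f,0,c['cx']],[0,f,c['cy']],[0,0,1.]]); R=np.diag([1,-1,-1.])@c['rotation'].T
    return K,c['dist'],R,-R@c['eye'],c['eye']
C={n:cam(n) for n in("scene","top")}
def proj(n,P):
    K,d,R,t,_=C[n]; return cv2.projectPoints(np.atleast_2d(P).astype(float),cv2.Rodrigues(R)[0],t,K,d)[0][:,0]
def back(n,uv,z):
    K,d,R,t,e=C[n]; u=cv2.undistortPoints(np.array(uv,float).reshape(-1,1,2),K,d)[:,0]
    v=np.c_[u,np.ones(len(u))]@R; return e+v*((z-e[2])/v[:,2])[:,None]
def W(p,L):
    L=np.atleast_2d(L)/1000.; c,s=np.cos(p[2]),np.sin(p[2])
    return np.c_[p[0]+c*L[:,0]-s*L[:,1],p[1]+s*L[:,0]+c*L[:,1],L[:,2]]
E
python3 - <<'E'
from h import *
full=lambda a,s,o:(np.array(a)+.5)/s-.5+np.array(o)
t=full([(203,150),(310,143),(413,138),(515,133),(632,123),(627,46)],3.8,(215,155))
tl=[(-12,111,30),(-12,54,30),(-12,0,30),(-12,-54,30),(-12,-111,62),(26,-111,62)]
s=full([(309,167),(361,213),(413,264),(467,318),(533,328),(600,304)],4,(240,130))
for sets in ("top",),("scene",),("top","scene"):
    fn=lambda p:np.concatenate([(proj(n,W(p,tl))-q).ravel() for n,q in(("top",t),("scene",s)) if n in sets])
    r=least_squares(fn,[.6,.1,0],loss='soft_l1'); print(sets,r.x,np.round(fn(r.x),1))
p=r.x
# jar: lid top centre z=.044
print("jar top",back("top",full([(382,302)],3.8,(215,155)),.044), "scene",back("scene",full([(245,268)],4,(240,130)),.044))
print("blue",back("top",full([(487,430)],3.8,(215,155)),.044))
print("tape",back("top",full([(115,335)],3.8,(215,155)),.011),"part",back("top",full([(710,295)],3.8,(215,155)),.011),"dropper",back("top",full([(77,122)],3.8,(215,155)),.088))
for nm,img,sc,o in(("top","top0",3.8,(215,155)),("scene","sc",4,(240,130))):
    im=cv2.imread("pics/tc.png" if nm=="top" else "pics/sc.png")
    for L in [(22,54,61),(22,0,61),(22,-54,61),(22,0,38),(-12,111,30),(-12,54,30),(-12,0,30),(-12,-54,30),(-12,-111,62),(26,-111,62),(26,111,38),(26,-111,38),(-12,-111,0)]:
        q=proj(nm,W(p,L))[0]; q=(q+.5-np.array(o))*sc; cv2.circle(im,tuple(int(v) for v in q),3,(0,255,0),-1)
    cv2.imwrite(f"pics/ov_{nm}.png",im)
E
```

```text
('top',) [0.58135063 0.13357479 0.03641918] [-0.3 -0.4  0.1  0.2  0.   0.3  0.3  0.4 -0.2 -0.7  0.   0.1]
('scene',) [0.58113484 0.13311827 0.02995671] [ 0.6 -0.2 -0.2  0.3 -0.6  0.  -0.2  0.1  0.2 -0.1  0.2 -0.1]
('top', 'scene') [0.58128174 0.13347357 0.03366187] [-0.2 -0.5  0.1  0.1  0.1  0.3  0.3  0.5 -0.1 -0.5  0.1  0.3  0.4 -0.3
 -0.3  0.2 -0.6 -0.1 -0.2 -0.   0.4 -0.2  0.3 -0.4]
jar top [[0.48362084 0.14916823 0.044     ]] scene [[0.48394279 0.15167941 0.044     ]]
blue [[0.4185886  0.09626115 0.044     ]]
tape [[0.46844229 0.29246382 0.011     ]] part [[ 0.48751596 -0.0227751   0.011     ]] dropper [[0.57132199 0.29751207 0.088     ]]
```

View pics/ov_top.png

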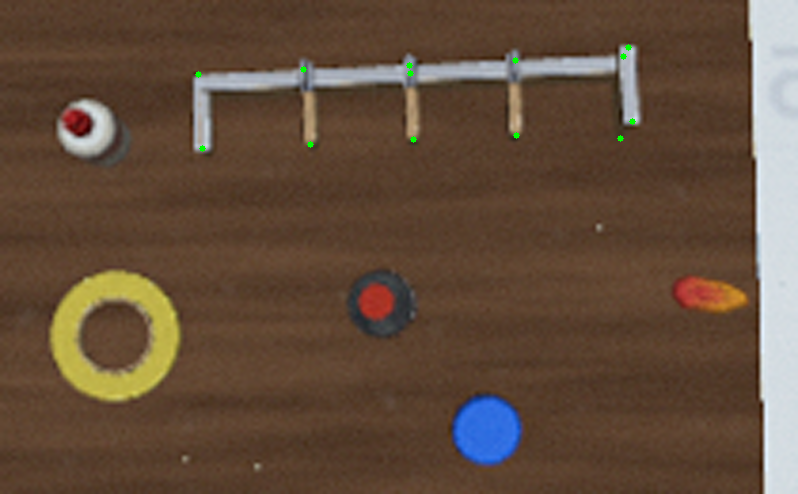

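View pics/ov_scene.png

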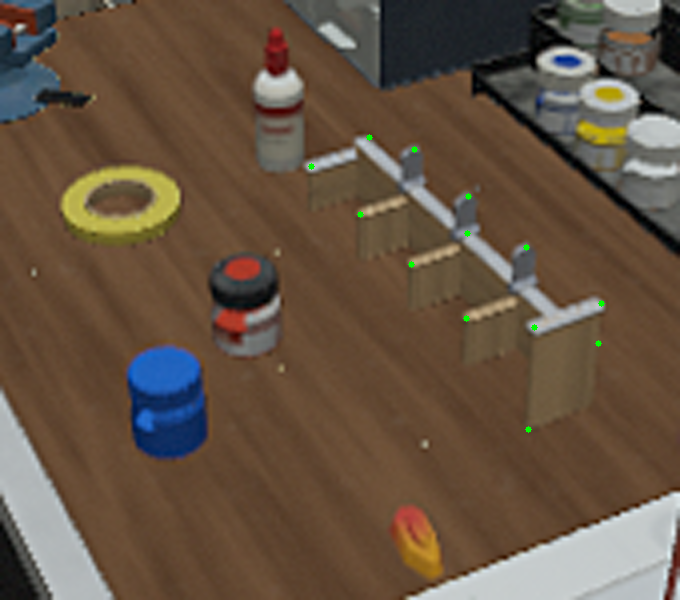

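```bash
cat >> h.py <<'E'
P=np.array([.58128,.13347,.0337])
from scipy.spatial.transform import Rotation as Ro
def goal(rx,ry,ztip):
    w=W(P,(rx,ry,0))[0]; w[2]=.173+ztip/1000; return w
Rg=np.array([[-np.cos(P[2]),-np.sin(P[2]),0],[-np.sin(P[2]),np.cos(P[2]),0],[0,0,-1.]])
def rel(*gs):
    o=observe(); R=o['tcp_rot']; t=o['tcp_pos']
    print("now rack xy mm:",np.round(np.linalg.inv(Rg)@(t-np.array([P[0],P[1],0]))*[-1000,1000,-1000],1),"clock",o['clock'],"F",np.round(o['wrist_force'],1),"op",round(o['opening'],4))
    print("turn deg",np.round(np.degrees(Ro.from_matrix(R.T@Rg).as_rotvec()),2))
    for g in gs: print(g, np.round(R.T@(goal(*g)-t)*100,2))
E
python3 - <<'E'
from h import *
import rig; print([ (k,getattr(rig,k)) for k in dir(rig) if not k.startswith('_')][:20])
print(get_calibration("top")['fov_y']); 
rel((22,-86,200),(22,-86,100),(22,-86,50)); print(goal(22,-86,50))
E
```

```text
[('IKError', <class 'rig.IKError'>), ('capture', <function make.<locals>.drawn_camera at 0x7f9e233184a0>), ('close_job', <function connect.<locals>.done at 0x7f9e2328bb00>), ('get_calibration', <function make.<locals>.<lambda> at 0x7f9e23318a40>), ('observe', <function make.<locals>.<lambda> at 0x7f9e233189a0>), ('pinch_z', 0.1547)]
47.7731393770224
now rack xy mm: [-410.6  511.9  403.9] clock 0.1 F [-0.1 -0.2 -0.3] op 0.0854
turn deg [-9.000e-02 -1.000e-02 -1.561e+01]
(22, -86, 200) [-57.75 -45.94   3.17]
(22, -86, 100) [-57.75 -45.93  13.17]
(22, -86, 50) [-57.75 -45.92  18.17]
[0.60616516 0.04826009 0.223     ]
```

Request:
{"op": "step_arm", "data": {
  "motion": [
    [[0,0,-7],[-3,-2.4,0],0],
    [[0,0,-14],[-6.2,-4.9,0],0],
    [[0,0,-15.6],[-9.4,-7.4,0],0],
    [[0,0,-15.6],[-12.6,-10,0],0],
    [[0,0,-15.6],[-15.8,-12.5,0],0],
    [[0,0,-15.6],[-19,-15,0],0],
    [[0,0,-15.6],[-22.2,-17.6,0],0],
    [[0,0,-15.6],[-25.4,-20.1,0],0],
    [[0,0,-15.6],[-28.6,-22.6,0],0],
    [[0,0,-15.6],[-31.8,-25.2,0],0],
    [[0,0,-15.6],[-34,-27,0],0],
    [[0,0,-15.6],[-34,-27,0],0]
  ],
  "squeeze": 20
}}

```text
clock: 1.1
tcp_pos: [0.4241, 0.2826, 0.4046]
tcp_rot: [[-1.0, -0.023, 0.002], [-0.023, 1.0, -0.003], [-0.002, -0.003, -1.0]]
wrist_force: [-0.0, -0.0, -0.3]
opening: 0.0001
```

```bash
python3 - <<'E'
from h import *
rel((22,-86,200),(22,-86,100),(22,-86,50))
E
```

```text
now rack xy mm: [-152.1  154.4  404.6] clock 1.1 F [-0.  -0.  -0.3] op 0.0001
turn deg [-0.18  0.09 -0.59]
(22, -86, 200) [-17.65 -23.85   3.26]
(22, -86, 100) [-17.63 -23.82  13.26]
(22, -86, 50) [-17.63 -23.8   18.26]
```

Request:
{"op": "step_arm", "data": {
  "motion": [
    [[0,0,-0.6],[-2,-2.7,0],0],
    [[0,0,-0.6],[-4.3,-5.8,0],0],
    [[0,0,-0.6],[-6.6,-8.9,0],0],
    [[0,0,-0.6],[-8.9,-12,0],0],
    [[0,0,-0.6],[-11.2,-15.1,1],0],
    [[0,0,-0.6],[-13.5,-18.2,2],0],
    [[0,0,-0.6],[-15.8,-21.3,3],0],
    [[0,0,-0.6],[-17.6,-23.8,5],0],
    [[0,0,-0.6],[-17.6,-23.8,8],0],
    [[0,0,-0.6],[-17.6,-23.8,11],0],
    [[0,0,-0.6],[-17.6,-23.8,13],0],
    [[0,0,-0.6],[-17.6,-23.8,13],0]
  ]
}}

```text
clock: 2.1
tcp_pos: [0.6019, 0.057, 0.2699]
tcp_rot: [[-0.999, -0.044, -0.009], [-0.044, 0.999, -0.001], [0.009, -0.001, -1.0]]
wrist_force: [-0.6, -0.1, -0.4]
opening: 0.0001
```

```bash
python3 - <<'E'
from h import *
rel((22,-86,100),(22,-86,50))
for n,(x,y) in (("top",(215,130)),("scene",(300,80))):
    cv2.imwrite(f"pics/{n}1.png",cv2.resize(capture(n)[y:y+150,x:x+200],None,fx=4,fy=4,interpolation=cv2.INTER_CUBIC))
E
```

```text
now rack xy mm: [ 18.  -77.1 269.9] clock 2.1 F [-0.6 -0.1 -0.4] op 0.0001
turn deg [-0.04 -0.5   0.6 ]
(22, -86, 100) [-0.39 -0.89 -0.31]
(22, -86, 50) [-0.43 -0.89  4.69]
```

View pics/scene1.png

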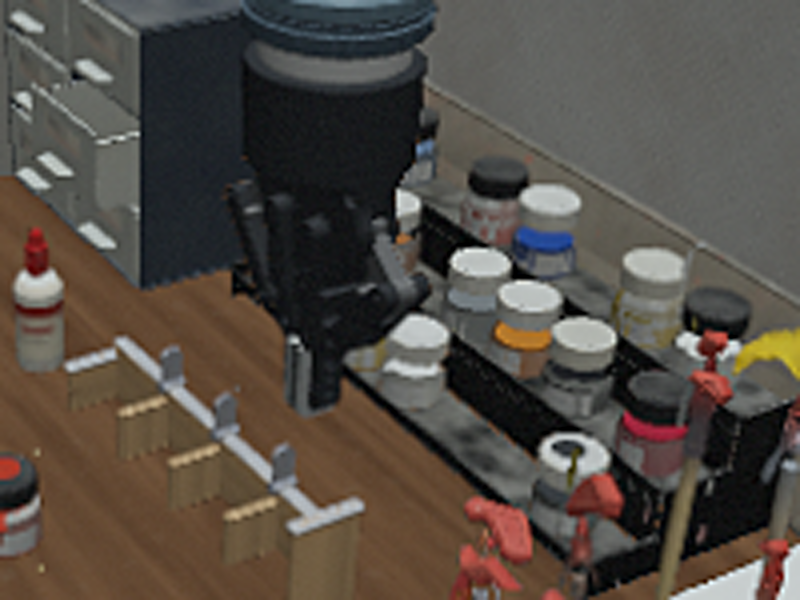

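View pics/top1.png

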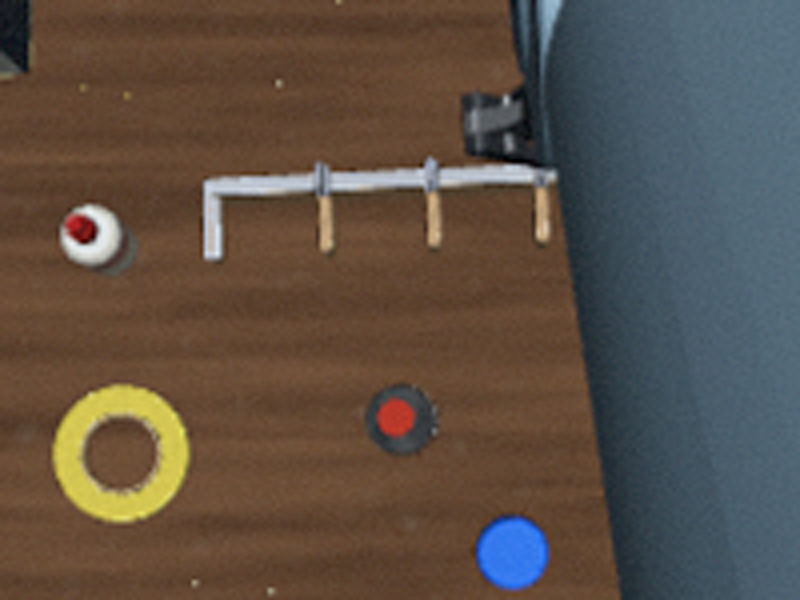

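Request:
{"op": "step_arm", "data": {
  "motion": [
    [[0,0,0],[0,0,0],0],
    [[0,0,0],[0,0,0],0],
    [[0,0,0],[0,0,0],0],
    [[0,0,0],[0,0,0],0]
  ]
}}

```text
clock: 2.53
tcp_pos: [0.6045, 0.057, 0.2759]
tcp_rot: [[-0.999, -0.044, 0.002], [-0.044, 0.999, 0.0], [-0.002, 0.0, -1.0]]
wrist_force: [0.2, -1.0, 0.4]
opening: 0.0002
```

```bash
python3 - <<'E'
from h import *
rel((22,-86,100),(22,-86,50))
E
```

```text
now rack xy mm: [ 20.6 -77.3 275.9] clock 2.5333 F [ 0.2 -1.   0.4] op 0.0002
turn deg [0.02 0.11 0.59]
(22, -86, 100) [-0.13 -0.88  0.29]
(22, -86, 50) [-0.12 -0.88  5.29]
```

Request:
{"op": "step_arm", "data": {
  "motion": [
    [[0,0,0.6],[-0.1,-0.5,0.3],0],
    [[0,0,0.6],[-0.1,-0.9,0.3],0],
    [[0,0,0.6],[-0.1,-0.9,1],0],
    [[0,0,0.6],[-0.1,-0.9,2],0],
    [[0,0,0.6],[-0.1,-0.9,3],0],
    [[0,0,0.6],[-0.1,-0.9,4],0],
    [[0,0,0.6],[-0.1,-0.9,4.8],0],
    [[0,0,0.6],[-0.1,-0.9,5.3],0],
    [[0,0,0.6],[-0.1,-0.9,5.3],0],
    [[0,0,0.6],[-0.1,-0.9,5.3],0],
    [[0,0,0.6],[-0.1,-0.9,5.3],0]
  ]
}}

```text
clock: 3.45
tcp_pos: [0.6058, 0.0479, 0.222]
tcp_rot: [[-0.999, -0.034, 0.001], [-0.034, 0.999, 0.0], [-0.001, 0.0, -1.0]]
wrist_force: [-0.1, 0.3, -0.4]
opening: 0.0001
```

```bash
python3 - <<'E'
from h import *
rel((22,-86,50),(22,27,50))
for n,(x,y) in (("scene",(320,130)),):
    cv2.imwrite(f"pics/{n}2.png",cv2.resize(capture(n)[y:y+100,x:x+100],None,fx=6,fy=6,interpolation=cv2.INTER_CUBIC))
E
```

```text
now rack xy mm: [ 21.6 -86.3 222. ] clock 3.45 F [-0.1  0.3 -0.4] op 0.0001
turn deg [ 0.    0.04 -0.01]
(22, -86, 50) [-0.04  0.03 -0.1 ]
(22, 27, 50) [-0.04 11.33 -0.1 ]
```

View pics/scene2.png

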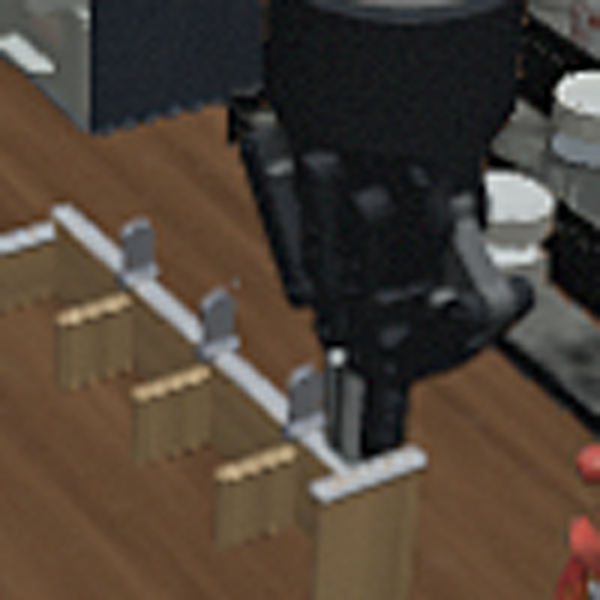

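Request:
{"op": "step_arm", "data": {
  "motion": [
    [[0,0,0],[0,0.5,0],0],
    [[0,0,0],[0,1,0],0],
    [[0,0,0],[0,1.6,0],0],
    [[0,0,0],[0,2.2,0],0],
    [[0,0,0],[0,2.8,0],0],
    [[0,0,0],[0,3.4,0],0],
    [[0,0,0],[0,4,0],0],
    [[0,0,0],[0,4.6,0],0],
    [[0,0,0],[0,5.2,0],0],
    [[0,0,0],[0,5.6,0],0],
    [[0,0,0],[0,5.6,0],0]
  ]
}}

```text
clock: 4.42
tcp_pos: [0.6036, 0.1056, 0.2218]
tcp_rot: [[-0.999, -0.035, 0.0], [-0.035, 0.999, 0.001], [-0.0, 0.001, -1.0]]
wrist_force: [-0.7, 0.2, 3.0]
opening: 0.0001
```

```bash
python3 - <<'E'
from h import *
rel((22,25,50))
for n,(x,y) in (("scene",(320,130)),):
    cv2.imwrite(f"pics/{n}3.png",cv2.resize(capture(n)[y:y+100,x:x+100],None,fx=6,fy=6,interpolation=cv2.INTER_CUBIC))
E
```

```text
now rack xy mm: [ 21.4 -28.6 221.8] clock 4.4167 F [-0.7  0.2  3. ] op 0.0001
turn deg [0.07 0.02 0.09]
(22, 25, 50) [-0.07  5.36 -0.11]
```

View pics/scene3.png

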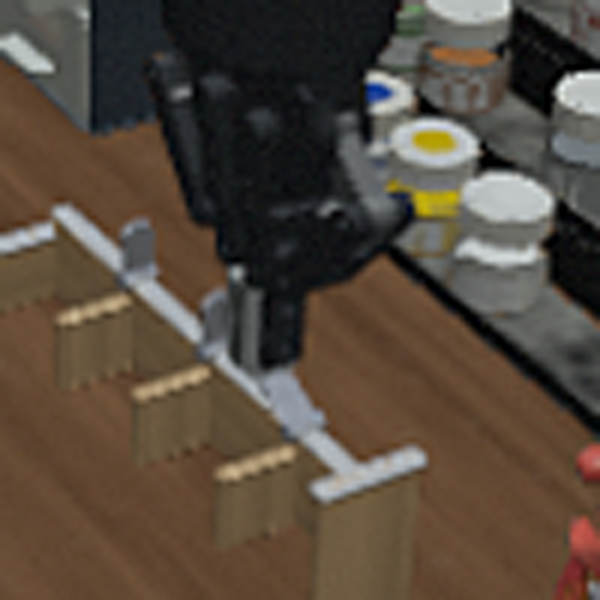

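Request:
{"op": "step_arm", "data": {
  "motion": [
    [[0,0,0],[0,0.5,0],0],
    [[0,0,0],[0,1,0],0],
    [[0,0,0],[0,1.6,0],0],
    [[0,0,0],[0,2.2,0],0],
    [[0,0,0],[0,2.8,0],0],
    [[0,0,0],[0,3.4,0],0],
    [[0,0,0],[0,4,0],0],
    [[0,0,0],[0,4.5,0],0],
    [[0,0,0],[0,5,0],0],
    [[0,0,0],[0,5.3,0],0],
    [[0,0,0],[0,5.3,0],0]
  ]
}}

```text
clock: 5.38
tcp_pos: [0.6018, 0.1582, 0.2218]
tcp_rot: [[-0.999, -0.035, 0.0], [-0.035, 0.999, 0.001], [-0.0, 0.001, -1.0]]
wrist_force: [-0.5, 1.0, 1.5]
opening: -0.0001
```

```bash
python3 - <<'E'
from h import *
rel((22,25,50),(22,25,120))
for n,(x,y) in (("scene",(310,130)),):
    cv2.imwrite(f"pics/{n}4.png",cv2.resize(capture(n)[y:y+100,x:x+100],None,fx=6,fy=6,interpolation=cv2.INTER_CUBIC))
E
```

```text
now rack xy mm: [ 21.4  24.  221.8] clock 5.3833 F [-0.5  1.   1.5] op -0.0001
turn deg [0.05 0.02 0.07]
(22, 25, 50) [-0.06  0.1  -0.12]
(22, 25, 120) [-0.07  0.11 -7.12]
```

View pics/scene4.png

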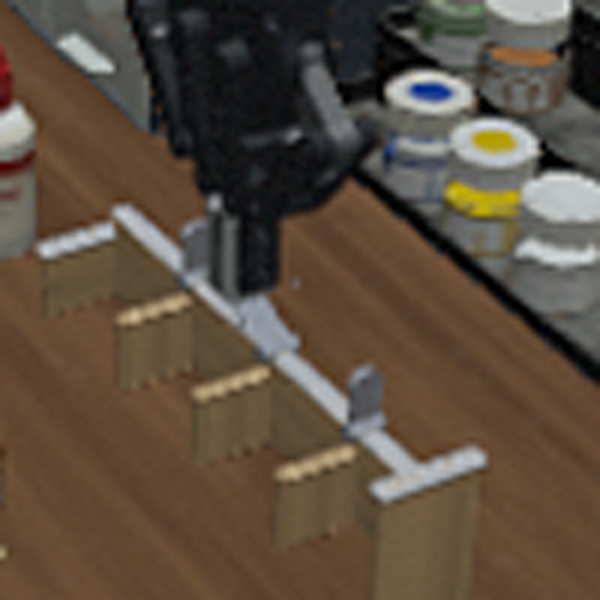

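Request:
{"op": "step_arm", "data": {
  "motion": [
    [[0,0,0],[0,0,-1],0],
    [[0,0,0],[0,0,-3],0],
    [[0,0,0],[0,0,-6],0],
    [[0,0,0],[0,0,-9],0],
    [[0,0,0],[1,0,-9],0.165],
    [[0,0,0],[4,-0.1,-9],0.165],
    [[0,0,0],[7,-0.2,-9],0.165],
    [[0,0,0],[10,-0.3,-9],0.165],
    [[0,0,0],[13,-0.4,-9],0.165],
    [[0,0,0],[15.3,-0.4,-9],0.165],
    [[0,0,0],[16.3,-0.4,-9],0.165],
    [[0,0,0],[16.3,-0.4,-9],0.165]
  ]
}}

```text
clock: 6.43
tcp_pos: [0.4373, 0.1471, 0.3121]
tcp_rot: [[-0.999, -0.034, -0.001], [-0.034, 0.999, 0.0], [0.001, 0.0, -1.0]]
wrist_force: [0.0, 0.5, -0.3]
opening: 0.0141
```

```bash
python3 - <<'E'
from h import *
print(back("top",[[315,235]],.044))
for n,(x,y) in (("top",(215,150)),("scene",(240,100))):
    cv2.imwrite(f"pics/{n}5.png",cv2.resize(capture(n)[y:y+140,x:x+200],None,fx=4,fy=4,interpolation=cv2.INTER_CUBIC))
rel((-142,20,100),(-142,20,7))
E
```

```text
[[0.48188961 0.1494811  0.044     ]]
now rack xy mm: [-140.5   18.7  312.4] clock 6.5333 F [0.2 0.4 0.4] op 0.014
turn deg [ 0.04  0.13 -0.02]
(-142, 20, 100) [0.16 0.12 3.94]
(-142, 20, 7) [ 0.18  0.12 13.24]
```

View pics/scene5.png

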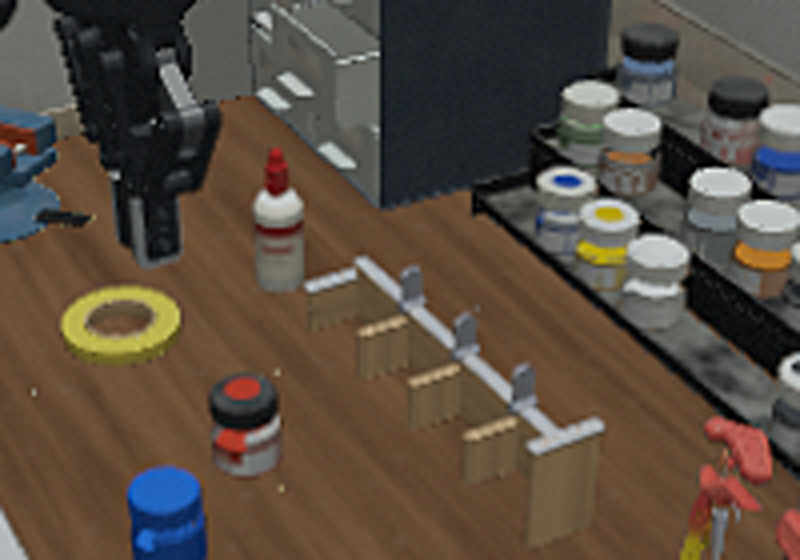

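View pics/top5.png

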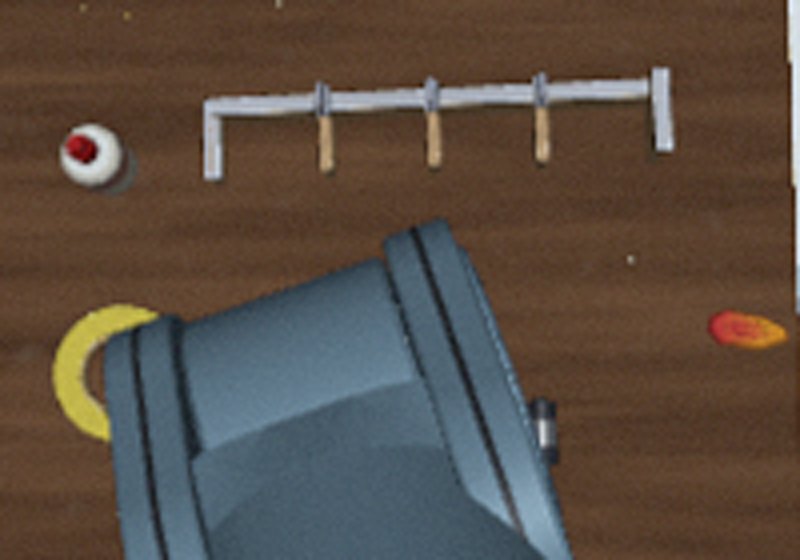

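Request:
{"op": "step_arm", "data": {
  "motion": [
    [[0,0,0],[0.2,0.1,1.5],0.165],
    [[0,0,0],[0.2,0.1,3.5],0.165],
    [[0,0,0],[0.2,0.1,5.5],0.165],
    [[0,0,0],[0.2,0.1,7.5],0.165],
    [[0,0,0],[0.2,0.1,9.5],0.165],
    [[0,0,0],[0.2,0.1,11],0.165],
    [[0,0,0],[0.2,0.1,12],0.165],
    [[0,0,0],[0.2,0.1,12.8],0.165],
    [[0,0,0],[0.2,0.1,13.1],0.165],
    [[0,0,0],[0.2,0.1,13.1],0.165],
    [[0,0,0],[0.2,0.1,13.1],0.165]
  ]
}}

```text
clock: 7.45
tcp_pos: [0.4376, 0.1484, 0.1811]
tcp_rot: [[-0.999, -0.033, 0.001], [-0.033, 0.999, 0.0], [-0.001, 0.0, -1.0]]
wrist_force: [0.5, 0.0, 0.5]
opening: 0.014
```

```bash
python3 - <<'E'
from h import *
for n,(x,y) in (("scene",(240,130)),):
    cv2.imwrite(f"pics/{n}6.png",cv2.resize(capture(n)[y:y+120,x:x+160],None,fx=5,fy=5,interpolation=cv2.INTER_CUBIC))
rel((-142,20,7),(-60,26,7),(-30,27,7))
E
```

```text
now rack xy mm: [-143.1   19.8  181.3] clock 7.5 F [-0.1 -0.1 -0.2] op 0.0138
turn deg [ 0.03  0.08 -0.02]
(-142, 20, 7) [-0.11  0.02  0.13]
(-60, 26, 7) [-8.31  0.62  0.14]
(-30, 27, 7) [-11.31   0.72   0.15]
```

View pics/scene6.png

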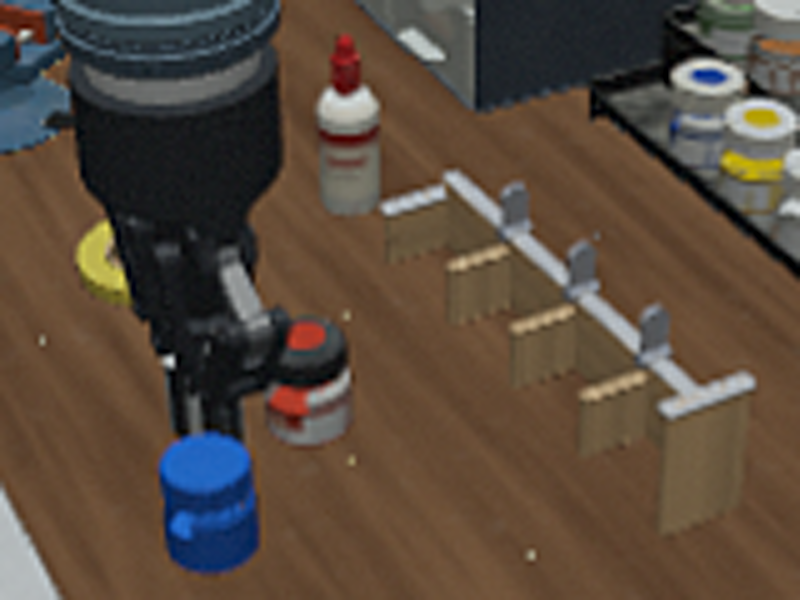

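Request:
{"op": "step_arm", "data": {
  "motion": [
    [[0,0,0],[-0.5,0,0],0.165],
    [[0,0,0],[-1,0,0],0.165],
    [[0,0,0],[-1.3,0,0],0.165],
    [[0,0,0],[-1.6,0,0],0.165],
    [[0,0,0],[-1.9,0,0],0.165],
    [[0,0,0],[-2.3,0.05,0],0.165],
    [[0,0,0],[-2.7,0.1,0],0.165],
    [[0,0,0],[-3.1,0.15,0],0.165],
    [[0,0,0],[-3.5,0.2,0],0.165],
    [[0,0,0],[-4,0.25,0],0.165],
    [[0,0,0],[-4.5,0.3,0],0.165],
    [[0,0,0],[-4.7,0.3,0],0.165]
  ]
}}

```text
clock: 8.5
tcp_pos: [0.4849, 0.153, 0.1808]
tcp_rot: [[-0.999, -0.033, 0.001], [-0.033, 0.999, 0.0], [-0.001, 0.0, -1.0]]
wrist_force: [0.8, 0.1, 0.1]
opening: 0.0142
```

```bash
python3 - <<'E'
from h import *
for n,(x,y) in (("scene",(240,130)),("top",(215,150))):
    cv2.imwrite(f"pics/{n}7.png",cv2.resize(capture(n)[y:y+120,x:x+160],None,fx=5,fy=5,interpolation=cv2.INTER_CUBIC))
rel((-60,26,7),(-30,27,7))
E
```

```text
now rack xy mm: [-96.1  22.7 180.7] clock 8.6 F [-0.2 -0.1  0. ] op 0.0139
turn deg [ 0.    0.04 -0.02]
(-60, 26, 7) [-3.61  0.34  0.07]
(-30, 27, 7) [-6.61  0.44  0.08]
```

View pics/scene7.png

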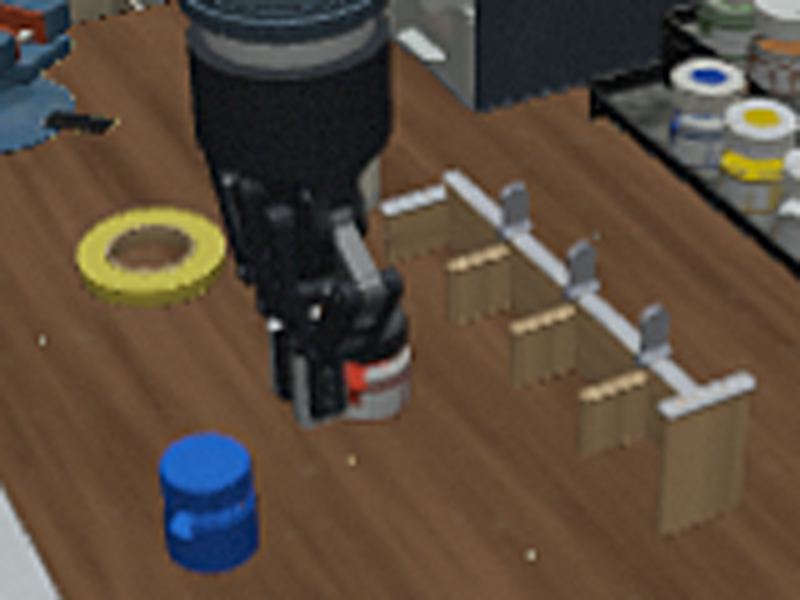

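View pics/top7.png

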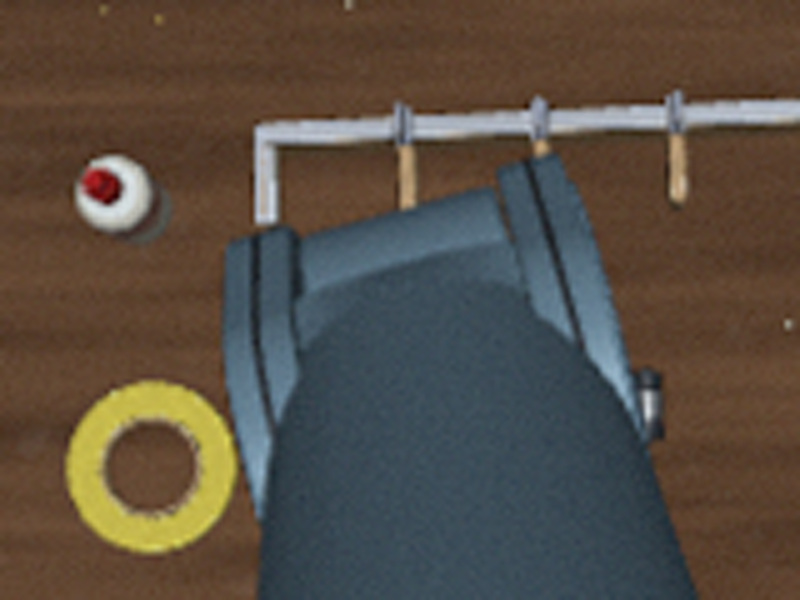

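Request:
{"op": "step_arm", "data": {
  "motion": [
    [[0,0,0],[-0.4,0.05,0],0.165],
    [[0,0,0],[-0.8,0.1,0],0.165],
    [[0,0,0],[-1.2,0.15,0],0.165],
    [[0,0,0],[-1.6,0.2,0],0.165],
    [[0,0,0],[-2,0.25,0],0.165],
    [[0,0,0],[-2.4,0.3,0],0.165],
    [[0,0,0],[-2.8,0.35,0],0.165],
    [[0,0,0],[-3.2,0.4,0],0.165],
    [[0,0,0],[-3.5,0.4,0],0.165],
    [[0,0,0],[-3.7,0.4,0],0.165]
  ]
}}

```text
clock: 9.43
tcp_pos: [0.5212, 0.1581, 0.1807]
tcp_rot: [[-0.999, -0.033, 0.0], [-0.033, 0.999, 0.0], [-0.0, 0.0, -1.0]]
wrist_force: [0.0, -0.2, 0.4]
opening: 0.0143
```

```bash
cat >> h.py <<'E'
def jarov(fn,jx,jy,o=(240,130),s=5,wh=(160,120)):
    im=capture("scene")[o[1]:o[1]+wh[1],o[0]:o[0]+wh[0]]; im=cv2.resize(im,None,fx=s,fy=s,interpolation=cv2.INTER_CUBIC)
    a=np.linspace(0,2*np.pi,49)
    for z in(0,44):
        q=(proj("scene",W(P,np.c_[jx+18*np.cos(a),jy+18*np.sin(a),0*a+z]))+.5-np.array(o))*s
        cv2.polylines(im,[q.astype(int)],False,(0,255,0),1)
    cv2.imwrite(fn,im)
E
python3 - <<'E'
from h import *
o=observe()
rel((-40,27,7),(-28,27,7))
jarov("pics/s8.png",-59.5+27.6,26.5)
E
```

```text
now rack xy mm: [-59.2  26.7 180.7] clock 9.4333 F [ 0.  -0.2  0.4] op 0.0143
turn deg [ 0.    0.02 -0.01]
(-40, 27, 7) [-1.92  0.03  0.07]
(-28, 27, 7) [-3.12  0.03  0.07]
```

View pics/s8.png

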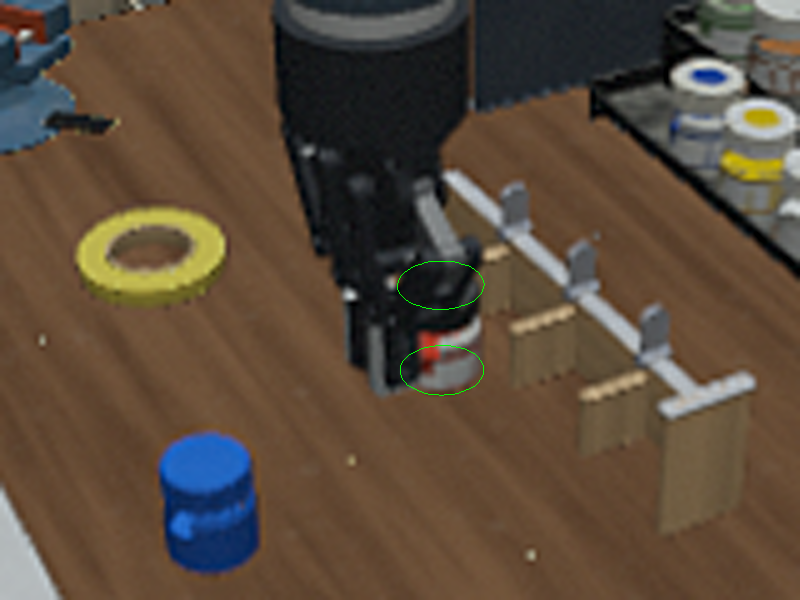

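Request:
{"op": "step_arm", "data": {
  "motion": [
    [[0,0,0],[-0.4,0,0],0.165],
    [[0,0,0],[-0.8,0,0],0.165],
    [[0,0,0],[-1.2,0,0],0.165],
    [[0,0,0],[-1.6,0,0],0.165],
    [[0,0,0],[-1.9,0,0],0.165],
    [[0,0,0],[-2.2,0,0],0.165],
    [[0,0,0],[-2.4,0,0],0.165],
    [[0,0,0],[-2.6,0,0],0.165],
    [[0,0,0],[-2.7,0,0],0.165],
    [[0,0,0],[-2.8,0,0],0.165],
    [[0,0,0],[-2.8,0,0],0.165]
  ]
}}

```text
clock: 10.4
tcp_pos: [0.5489, 0.159, 0.1807]
tcp_rot: [[-0.999, -0.033, 0.0], [-0.033, 0.999, 0.0], [-0.0, 0.0, -1.0]]
wrist_force: [-0.6, -0.5, -0.2]
opening: 0.0141
```

```bash
python3 - <<'E'
from h import *
rel((-28,27,7))
jarov("pics/s9.png",-31.2+28,27,(300,150),8,(90,70))
E
```

```text
now rack xy mm: [-31.5  26.6 180.7] clock 10.4 F [-0.6 -0.5 -0.2] op 0.0141
turn deg [ 0.    0.   -0.01]
(-28, 27, 7) [-0.35  0.04  0.07]
```

View pics/s9.png

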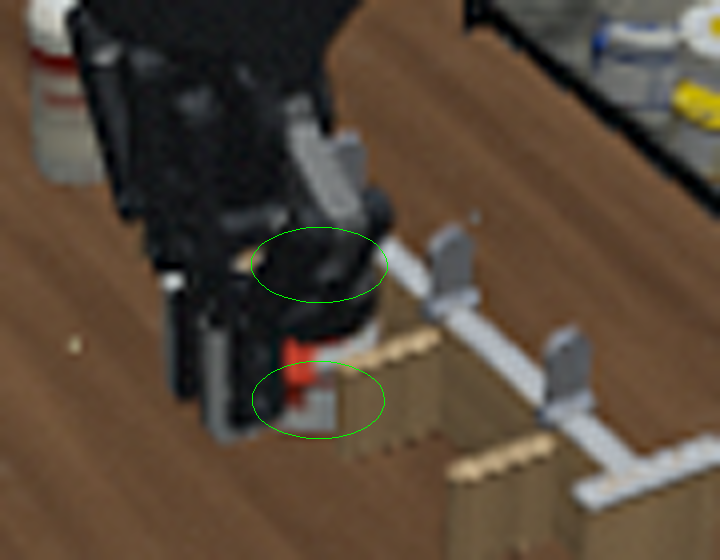

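Request:
{"op": "step_arm", "data": {
  "motion": [
    [[0,0,0],[-0.1,0,0],0.165],
    [[0,0,0],[-0.15,0,0],0.165],
    [[0,0,0],[-0.2,0,0],0.165],
    [[0,0,0],[-0.25,0,0],0.165],
    [[0,0,0],[-0.25,0,0],0.165]
  ]
}}

```text
clock: 10.87
tcp_pos: [0.5514, 0.1592, 0.1807]
tcp_rot: [[-0.999, -0.034, 0.0], [-0.034, 0.999, 0.0], [-0.0, 0.0, -1.0]]
wrist_force: [-0.2, -0.1, -0.9]
opening: 0.0144
```

Request:
{"op": "step_arm", "data": {
  "motion": [
    [[0,0,0],[-0.1,0,0],0.165],
    [[0,0,0],[-0.1,0,0],0.165]
  ]
}}

```text
clock: 11.03
tcp_pos: [0.5524, 0.1592, 0.1807]
tcp_rot: [[-0.999, -0.033, 0.0], [-0.033, 0.999, 0.0], [-0.0, 0.0, -1.0]]
wrist_force: [0.2, 0.3, 0.4]
opening: 0.0143
```

Request:
{"op": "step_arm", "data": {
  "motion": [
    [[0,0,0],[-0.05,0,0],0.165],
    [[0,0,0],[-0.1,0,0],0.165]
  ]
}}

```text
clock: 11.2
tcp_pos: [0.5533, 0.1592, 0.1807]
tcp_rot: [[-0.999, -0.034, -0.0], [-0.034, 0.999, -0.0], [0.0, -0.0, -1.0]]
wrist_force: [-0.2, 0.1, 0.9]
opening: 0.014
```

Request:
{"op": "step_arm", "data": {
  "motion": [
    [[0,0,0],[-0.05,0,0],0.165],
    [[0,0,0],[-0.05,0,0],0.165]
  ]
}}

```text
clock: 11.37
tcp_pos: [0.5537, 0.1592, 0.1807]
tcp_rot: [[-0.999, -0.034, -0.0], [-0.034, 0.999, -0.0], [0.0, 0.0, -1.0]]
wrist_force: [-0.6, -0.1, -0.6]
opening: 0.0142
```

```bash
python3 - <<'E'
from h import *
rel((-28,27,7))
jarov("pics/s10.png",0,27,(300,150),8,(90,70))
E
```

```text
now rack xy mm: [-26.7  26.7 180.7] clock 11.3667 F [-0.6 -0.1 -0.6] op 0.0142
turn deg [ 0.   -0.01 -0.01]
(-28, 27, 7) [0.13 0.03 0.07]
```

View pics/s10.png

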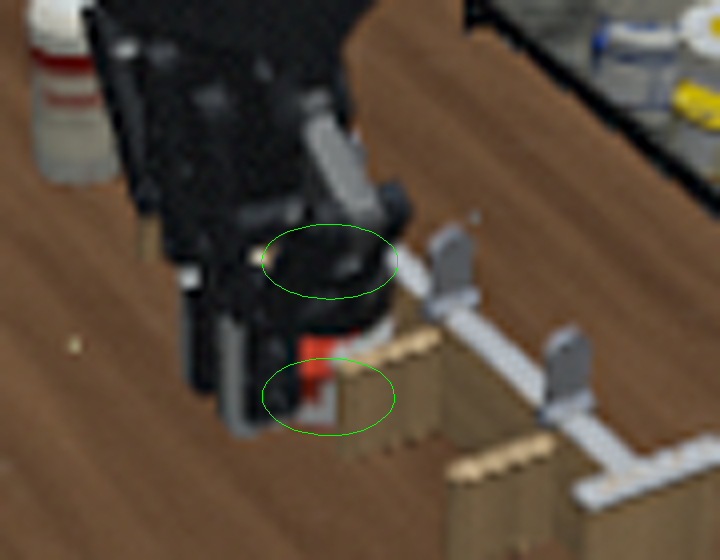

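Request:
{"op": "step_arm", "data": {
  "motion": [
    [[0,0,0],[-0.05,0,0],0.165],
    [[0,0,0],[-0.1,0,0],0.165]
  ]
}}

```text
clock: 11.58
tcp_pos: [0.5543, 0.1593, 0.1806]
tcp_rot: [[-0.999, -0.034, -0.001], [-0.034, 0.999, -0.0], [0.001, -0.0, -1.0]]
wrist_force: [-4.0, -0.8, 2.3]
opening: 0.0141
```

Request:
{"op": "step_arm", "data": {
  "motion": [
    [[0,0,0],[-0.05,0,0],0.165],
    [[0,0,0],[-0.05,0,0],0.165]
  ]
}}

```text
clock: 11.75
tcp_pos: [0.5545, 0.1593, 0.1805]
tcp_rot: [[-0.999, -0.034, -0.002], [-0.034, 0.999, -0.0], [0.002, -0.0, -1.0]]
wrist_force: [-5.2, -0.5, 3.5]
opening: 0.0141
```

Request:
{"op": "step_arm", "data": {
  "motion": [
    [[0,0,0],[-0.05,0,0],0.165],
    [[0,0,0],[-0.05,0,0],0.165]
  ]
}}

```text
clock: 11.92
tcp_pos: [0.5546, 0.1593, 0.1804]
tcp_rot: [[-0.999, -0.034, -0.003], [-0.034, 0.999, -0.0], [0.003, -0.0, -1.0]]
wrist_force: [-6.6, 0.1, 5.1]
opening: 0.0142
```

Request:
{"op": "step_arm", "data": {
  "motion": [
    [[0,0,0],[0.1,0,0],0.165],
    [[0,0,0],[0.3,0,0],0.165],
    [[0,0,0],[0.6,0,0],0.165],
    [[0,0,0],[1.2,0,0],0.165],
    [[0,0,0],[2,0,0],0.165],
    [[0,0,0],[3,0,0],0.165],
    [[0,0,0],[4,0,0],0.165],
    [[0,0,0],[4.5,0,-2],0.165],
    [[0,0,0],[4.5,0,-5],0.165],
    [[0,0,0],[4.5,0,-8],0.165],
    [[0,0,0],[4.5,0,-11],0.165],
    [[0,0,0],[4.5,0,-14],0.165]
  ]
}}

```text
clock: 12.92
tcp_pos: [0.5098, 0.1577, 0.322]
tcp_rot: [[-0.999, -0.034, -0.0], [-0.034, 0.999, -0.0], [0.0, -0.0, -1.0]]
wrist_force: [1.3, -0.2, 0.1]
opening: 0.014
```

Request:
{"op": "step_arm", "data": {
  "motion": [
    [[0,0,0],[3,4,-3],0.165],
    [[0,0,0],[5,8,-6],0.165],
    [[0,0,0],[5,12,-8],0.165],
    [[0,0,0],[5,16,-8],0.165],
    [[0,0,0],[5,20,-8],0.165],
    [[0,0,0],[5,24,-8],0.165],
    [[0,0,0],[5,26,-8],0.165],
    [[0,0,0],[5,26,-8],0.165],
    [[0,0,0],[5,26,-8],0.165]
  ]
}}

```text
clock: 13.67
tcp_pos: [0.4501, 0.4186, 0.4]
tcp_rot: [[-0.999, -0.039, -0.001], [-0.039, 0.999, 0.001], [0.001, 0.001, -1.0]]
wrist_force: [0.1, -2.0, 0.3]
opening: 0.0141
```

```bash
python3 - <<'E'
from h import *
rel()
jarov("pics/s11.png",0,27,(240,130),5,(160,120))
im=capture("top")[150:270,215:415]; cv2.imwrite("pics/t11.png",cv2.resize(im,None,fx=4,fy=4,interpolation=cv2.INTER_CUBIC))
E
```

```text
now rack xy mm: [-121.5  289.4  400. ] clock 13.6667 F [ 0.1 -2.   0.3] op 0.0141
turn deg [ 0.04 -0.05  0.29]
```

View pics/s11.png

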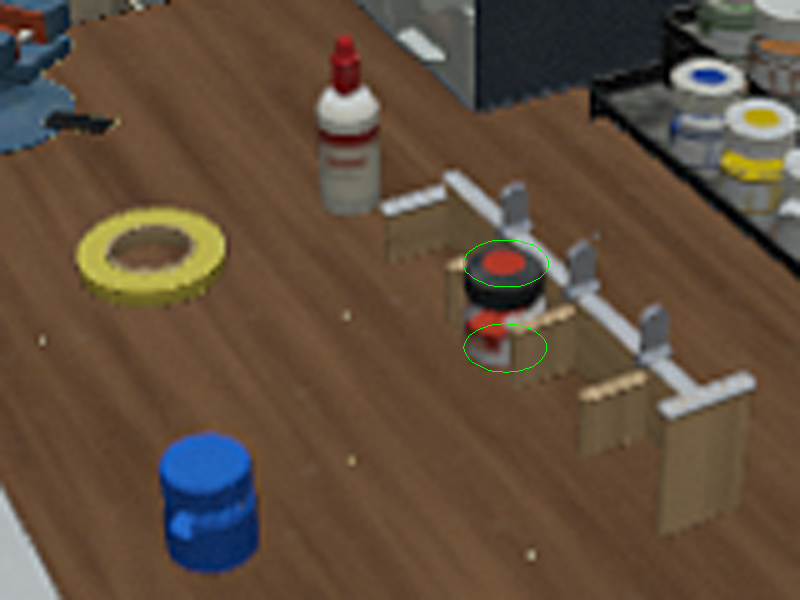

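View pics/t11.png

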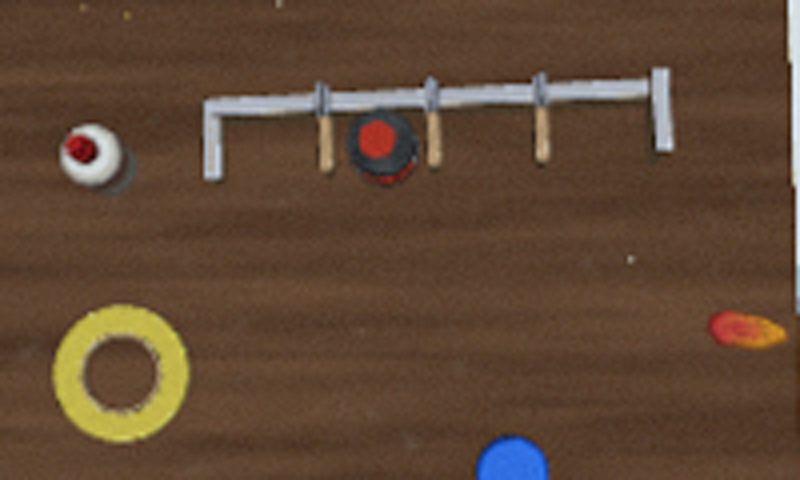

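```bash
python3 - <<'E'
from h import *
w=back("top",[(382.5/4-.5+215,147.5/4-.5+150)],.044)[0]; d=w[:2]-P[:2]; c,s=np.cos(P[2]),np.sin(P[2])
print("jar rack",(c*d[0]+s*d[1])*1e3,(-s*d[0]+c*d[1])*1e3)
print(observe()['dq'].round(3), close_job())
E
```

```text
jar rack -3.1581948614253688 25.366499653224185
the job is handed in; nothing more can be done
[ 0.021 -0.012  0.015  0.01   0.002  0.002  0.   ] None
```

I flicked the two tabs, pushed the jar into the third gap, and handed the job in at about 13.7 s. The interface gave no verdict.

**What I did**
- **Counting the gaps:** The tall end board is at the right (-y) end of the rack. With the fingers shut, I ran a fingertip along the rail from beside it. The right tab tipped over and then the middle tab, and I stopped at the third gap (rack y = +27 mm). The left tab stood upright when I stopped.
- **Pushing the jar:** I chose the dark-lidded jar and left the blue one alone. I nested it between fingertips opened 14 mm and pushed it low down until the wrist force rose to about 7 N. That indicated it was against the back board. Then I backed off and lifted the arm clear.

**Last checks**
- **Pictures:** After the retreat, the jar stood upright in the third gap and all three tabs were upright. The tape, part and dropper showed no visible movement.
- **Jar position:** The scene camera put the lid on the outline expected for a fully seated jar (x = 0, y = 27 mm). The top camera put it at x ≈ -3, y ≈ 25 mm. They disagree by about 3 mm, and both are within the 6 mm depth and 8 mm sideways limits.
- **Weak points:** I handed in from the same script as that top-camera reading, so I did not act on the disagreement. During the last part of the push there was also an upward force of about 5 N that I did not explain. The jar looked flat on the desk afterwards.

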